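Dry-lay a tiled key rack on its back board

ROBOT

A 7-joint arm with a two-finger parallel gripper is mounted at the origin on the work surface. World frame = base frame: x ahead of the robot, y to its left, z up, the work surface at z = 0. Lengths are in m, angles in rad, forces in N, time in s.
With the tool pointing down it reaches from about 0.4 to 0.9 m from the base axis. Payload 5.5 kg.
Tool frame: the origin (TCP) lies midway between the tips of the shut fingers; the grasp point (between the pads) lies 19 mm behind it (manip.grip_depth is the distance from the TCP to the grasp point, in m); z points along the fingers, y is the line along which they close (so a half turn about z gives the same grasp; the last joint's range is limited). The gripper opens to 92 mm and grips with 3 to 60 N. Pads are 19 mm wide; open, the fingers measure 130 mm over their backs; the gripper's body (75 mm by 190 mm) begins 47 mm behind the grasp point.
Start: joints at [-0.928, 0.501, -0.427, 1.55, 0.221, 1.138, -0.21], TCP at [0.241, 0.604, 0.194] pointing down, gripper open.
Joint ranges: [-2.88, 2.88], [-0.31, 2.03], [-1.54, 1.56], [0.2, 2.42], [-1.41, 4.55], [0.19, 2.02], [-2.57, 2.57]. Speed limits (rad/s): [2.57, 2.57, 3.14, 3.14, 3.14, 3.14, 3.14].

INTERFACE

Orientations are given as a unit quaternion [x, y, z, w].
In Python, from bench import manip, effector, viewer gives the robot as it stands. Calls block until the motion is done:
- manip.move_pose(position, orientation): joint-space move of the TCP to a pose.
- manip.servo_line(position, ori=None, vel=0.15): straight line of the TCP; ori=None keeps the orientation; vel is the mean speed in m/s.
- manip.movej(angles): joint-space move.
- effector.open_jaws() and effector.close(f_grip=None): open the fingers fully, or close them until they stop; f_grip is the grip in N (None keeps the last).
- manip.sleep(seconds).
- manip.solve_ik(position, orientation): joint angles nearest the present ones, or None.
- viewer.get_image(name): name is "scene" or "top" or "wrist"; returns the picture (384x512x3 uint8, red, green, blue); there is no depth.
- viewer.get_calibration(name): a dict with "vfov" (degrees; the focal length in pixels is half the picture's height over the tangent of half this angle, whatever the lens; pixels are square), "cx", "cy" (the principal point, pixels), "eye" and "attitude" of the camera in the world. Camera axes: x right, y down, z forward; pixel columns grow to the right and rows downward; lengths in m; the calibration is good to about 2 mm. The wrist camera is an equidistant fisheye: a pixel r from the principal point sees the ray r / f radians off the axis. A picture is of the moment at which its call begins: read the wrist's pose just before it. get_calibration takes no time and is no camera call; for the wrist camera it gives the pose at the moment of the call.
A pose or a line that the arm cannot do raises manip.PlanningError and nothing moves.
- manip.hand_in(): hands the job in; it is judged then, once.
Readings, each from a call of its own:
- manip.current_clock(): time.
- manip.current_q(): joint angles.
- manip.current_joint_velocities(): joint speeds.
- manip.current_tau(): joint torques, N m.
- manip.current_tool_pos(): TCP position.
- manip.current_tcp_rot(): TCP orientation.
- manip.current_force(): force on the tool from outside, world axes, zero at the start.
- manip.current_wrist_torque(): the same for the moment, N m.
- manip.current_finger_gap(): finger opening in m.
- manip.current_gripper_force(): force on a finger pad.
Only numpy, scipy, OpenCV 4.12 (cv2) and the standard library are available. Lean on these libraries where they do the work, as an engineer would, in place of code of your own. Each camera call takes 0.05 s, during which the arm holds its last target. There are 200 camera calls.

TASK

Dry-lay the key rack on its plywood back board, each part flat and square in its own pencilled outline: looking at the board with its brass hangers at the top, the sprig tile goes on the left with its sprig growing up towards the hangers, the plain amber tile in the middle and the dark brown tile on the right. Once all three tiles lie there, set the plain rail along the top of the row (hanger side) and the hook rail along the bottom, hooks facing up out of the board and their tips pointing towards the tiles. Set the tiles down without dropping them, and leave the spare blue tile, the glue bottle, the tape measure and the try square where they are.

Things in the scene. Friction and masses are not known exactly. Their poses are not given: they have to be found in the camera images.
- board: Plywood back board, 216 x 136 x 12 mm, fixed flat on the bench. Origin: centre of its underside. +y: towards the top edge, where two brass hangers stick out (x = -70, +70 mm); +x: to the right, seen from above with the hangers at the top. Pencilled outlines: tiles centred at x = -65, 0, +65 mm, y = 0 (5 mm between neighbours); rails, lengthwise along x, centred at x = 0, y = +45 and -45 mm.
- sprig_tile: 60 x 60 x 10 mm glazed square tile, lying face up; origin at the centre of its underside, z up. Olive-yellow glaze with a dark brown leafy sprig: stem foot at the -y side, growing towards +y (to lie as the board's +y). 85 g. Hold all tiles, when laying them, by the sides that face the board's top and bottom: neighbours lie 5 mm from the other two.
- amber_tile: 60 x 60 x 10 mm glazed square tile, lying face up; origin at the centre of its underside, z up. Plain bright amber-yellow glaze, any side may be up the board. 85 g.
- brown_tile: 60 x 60 x 10 mm glazed square tile, lying face up; origin at the centre of its underside, z up. Plain dark brown glaze, any side may be up the board. 85 g.
- cap_rail: Plain rail: bare strip of pale cedar, 200 (x) x 20 (y) x 30 mm (z), lying on a 20 mm side; may go either end first. 55 g. Origin: centre of its underside. On the board the 10 mm thick tiles lie 5 mm beside it, so pinch it across its 20 mm width by its upper half, fingertips at least 12 mm above its underside.
- hook_rail: Hook rail: the same cedar strip, 200 (x) x 20 (y) x 30 mm (z), with four brass hooks on its top face at x = -80, -36, 36, 80 mm, which make it 51 mm high; hook tips point to +y (to lie as the board's +y) and reach 6 mm past the wood. 75 g. Origin: centre of its underside. Pinch it like the plain rail, at its middle, which is free of hooks for 60 mm.
- spare_tile: The spare tile, to be left alone: 60 x 60 x 10 mm glazed square tile, lying face up; origin at the centre of its underside, z up. Plain dark blue glaze.
- glue: White glue bottle with a red cap, standing, 54 mm across and 150 mm tall; to be left alone. Origin at the centre of its underside.
- tape: Yellow and black tape measure standing on edge, 75 x 36 x 65 mm; to be left alone. Origin at the centre of its underside.
- square: Try square lying flat: dark wooden stock 105 x 22 x 16 mm along its y, steel blade 150 x 36 x 3 mm along +x from one end of the stock; to be left alone. Origin at the centre of the stock's underside.
Mind the look-alikes: they are no part of the job. Leave any purple look-alike of the cap_rail alone.

How it is judged:
By the outcome, as a careful person would: the job done as asked, in the order asked, and still so for the second after the job is handed in, with the robot touching nothing.
It also fails if it takes over 134 s, if anything falls off the work surface, if the arm or the gripper's body presses on something with over 40 N, if the wrist force passes 120 N, or if a joint passes its speed limit or range.

## Working session

There is one attempt and no reset: what is moved stays moved. The work goes in short steps, each a Python script; the robot and the scene stay as the last script left them, time stands still between calls to the robot, and variables do not carry over. Pictures are saved under pics/ and viewed, at most 14 in all, crops included, and the job is handed in when it is done.

```bash
mkdir -p pics; ls
python3 - <<'E'
from bench import manip, effector, viewer
import cv2
for n in ("scene","top"):
    im=viewer.get_image(n); c=viewer.get_calibration(n); print(n,c)
    cv2.imwrite(f"pics/{n}0.png",cv2.resize(im[:,:,::-1],(800,600),interpolation=cv2.INTER_CUBIC)); cv2.imwrite(f"pics/{n}0_raw.png",im[:,:,::-1])
print(manip.current_tool_pos(),manip.current_tcp_rot(),manip.grip_depth,manip.current_clock(),viewer.get_calibration("wrist"))
E
```

```text
pics
scene {'vfov': 57.27511564592759, 'cx': 251.95385806237567, 'cy': 191.10828943809707, 'eye': array([1.0296707 , 0.21147097, 0.73252034]), 'attitude': array([ 0.54331352,  0.76441178, -0.28601529, -0.19667307])}
top {'vfov': 52.94321924034529, 'cx': 262.8307175501993, 'cy': 192.13082559397532, 'eye': array([ 0.32748235, -0.0198374 ,  1.22185908]), 'attitude': array([ 0.70808242, -0.70348432,  0.04178901, -0.04452835])}
[0.24075423 0.60304037 0.19328866] [ 1.88735870e-01  9.82027510e-01 -8.38637189e-04 -1.92394087e-04] 0.0188 0.1 {'vfov': 65.70646984690485, 'cx': 254.31653123175957, 'cy': 187.32374497695085, 'eye': array([0.17901734, 0.62843356, 0.3837465 ]), 'attitude': array([0.82126774, 0.55640767, 0.07023532, 0.10486564])}
```

View pics/top0.png

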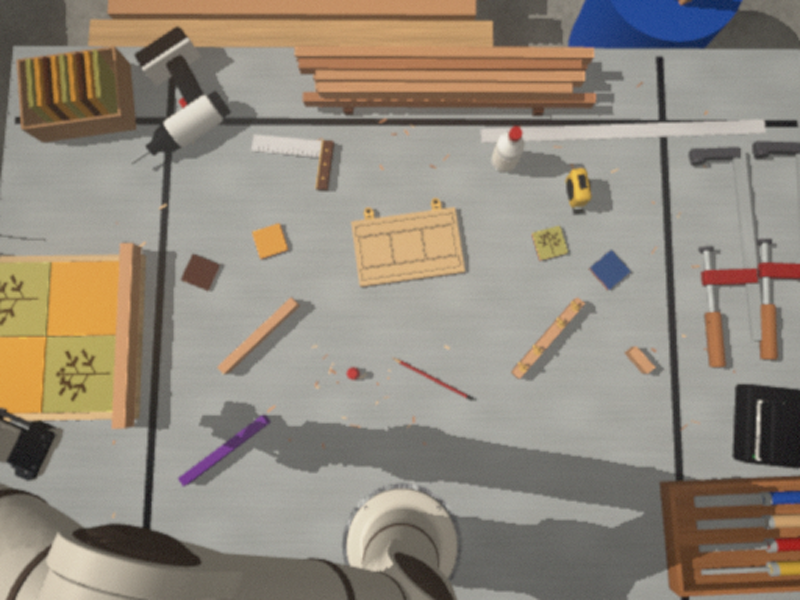

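View pics/scene0.png

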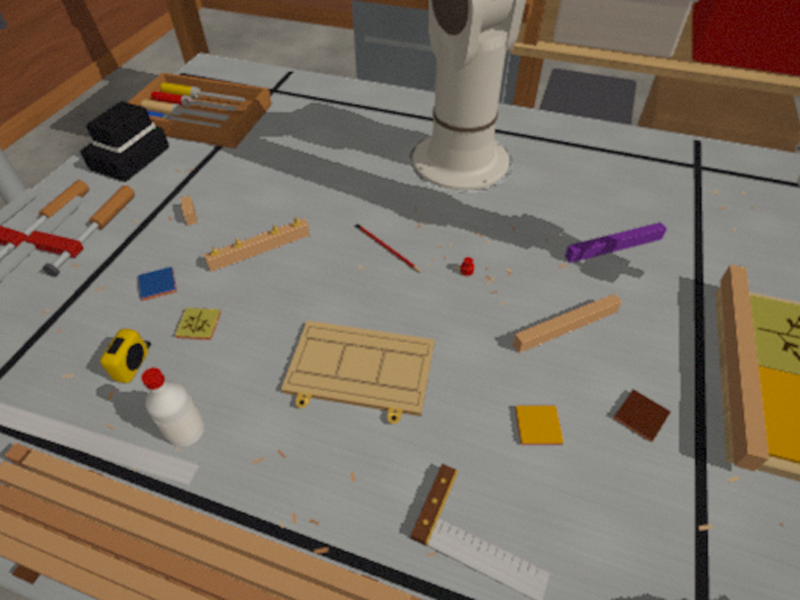

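Candidates (800x600 top view, px):
- **Sprig tile:** (549,243). The look-alikes are the tiles in the left panel at (10,295) and (75,372).
- **Amber tile:** (270,241), versus the panel's amber tiles.
- **Brown tile:** (201,272).
- **Spare blue tile:** (610,270), leave alone.
- **Cap rail:** bare cedar at (260,336). The look-alikes are the purple strip (225,451), the cedar stack at the top (450,80) and the panel frame (127,335).
- **Hook rail:** (549,338), with hooks.
- **Board:** (409,246), hangers towards the image top (world +x).

Next I'll look from close with the wrist camera.

```bash
cat > lib.py <<'E'
import numpy as np, cv2
from scipy.spatial.transform import Rotation as R
from bench import manip, effector, viewer

def cast(uv, cal, z, fish):
    """pixels (N,2) -> world points on plane z"""
    uv = np.atleast_2d(np.asarray(uv, float))
    f = 192/np.tan(np.radians(cal["vfov"])/2)
    d = (uv-[cal["cx"], cal["cy"]])/f
    if fish:
        r = np.linalg.norm(d, axis=1, keepdims=True)+1e-12
        ray = np.hstack([d/r*np.sin(r), np.cos(r)])
    else:
        ray = np.hstack([d, np.ones((len(d), 1))])
    w = R.from_quat(cal["attitude"]).apply(ray)
    return cal["eye"]+w*((z-cal["eye"][2])/w[:, 2])[:, None]

def top(uv800, z): return cast(np.array(uv800)*0.64, viewer.get_calibration("top"), z, False)[:, :2]

def quat(a):
    """tool down, tool y along world angle a"""
    y = np.array([np.cos(a), np.sin(a), 0]); z = np.array([0, 0, -1.])
    return R.from_matrix(np.c_[np.cross(y, z), y, z]).as_quat()

def pick_yaw(p, a, zs=(0.15,)):
    """of a and a+pi, the one whose IK is nearest to mid-range for joint 7"""
    best = None
    for k in (a, a+np.pi):
        q = [manip.solve_ik([*p, z], quat(k)) for z in zs]
        if any(x is None for x in q): continue
        s = max(abs(x[6]) for x in q)
        if best is None or s < best[0]: best = (s, k, q)
    return best

def shot(name):
    cal = viewer.get_calibration("wrist"); im = viewer.get_image("wrist")
    cv2.imwrite(f"pics/{name}.png", im[:, :, ::-1]); np.save(f"pics/{name}.npy", cal, allow_pickle=True)
    return im, cal
E
python3 - <<'E'
from lib import *
B=top([[409,246]],.012)[0]
e=top([[352,222],[458,208]],.012); d=e[1]-e[0]; byaw=np.arctan2(d[1],d[0])
print("board",B,"x-dir deg",np.degrees(byaw))
P=dict(sprig=(549,243,.01),amber=(270,241,.01),brown=(201,272,.01),cap=(260,336,.03),hook=(549,338,.03),spare=(610,270,.01),glue=(505,160,.0),tape=(578,188,.05))
for k,v in P.items(): print(k,top([v[:2]],v[2])[0])
c=viewer.get_calibration("wrist"); T=R.from_quat(manip.current_tcp_rot())
print("cam in tool",T.inv().apply(c["eye"]-manip.current_tool_pos()), (T.inv()*R.from_quat(c["attitude"])).as_matrix().round(3))
for k in (0,np.pi):
    q=manip.solve_ik([*B,.2],quat(byaw+np.pi/2+k)); print(None if q is None else np.round(q,2))
E
```

```text
board [ 0.587694   -0.01046581] x-dir deg -81.95418972023056
sprig [ 0.59610153 -0.29725047]
amber [0.59687521 0.27500377]
brown [0.53152866 0.41366698]
cap [0.40047405 0.28320423]
hook [ 0.40024222 -0.288609  ]
spare [ 0.54077277 -0.42020495]
glue [ 0.77566639 -0.21089102]
tape [ 0.69993395 -0.34853599]
cam in tool [ 0.06676322  0.00037147 -0.19045466] [[-0.    -0.968 -0.25 ]
 [ 1.    -0.     0.   ]
 [-0.    -0.25   0.968]]
[-0.1   0.35  0.09  1.72 -0.03  1.07  0.14]
[-0.91  0.75  1.36  1.75 -0.77  1.3  -2.37]
```

Run:
```python
from lib import *
byaw=np.radians(-82)
tiles=[]
for n,p in dict(brown=(.5315,.4137),amber=(.597,.275),cap=(.400,.283),board=(.588,-.010),sprig=(.596,-.297),hook=(.400,-.289)).items():
    a=byaw+np.pi/2
    s=pick_yaw(p,a,(.2,)); manip.move_pose([*p,.2],quat(s[1])); manip.sleep(.3)
    im,c=shot("w_"+n); tiles.append(im[:,:,::-1]); print(n,manip.current_clock(),np.round(manip.current_q(),2))
v=np.vstack([np.hstack(tiles[:3]),np.hstack(tiles[3:])])
cv2.imwrite("pics/survey.png",cv2.resize(v,(800,400),interpolation=cv2.INTER_AREA))
cv2.imwrite("pics/sh.png",cv2.resize(np.hstack(tiles[4:]),(800,300),interpolation=cv2.INTER_AREA))
```

```text
brown 1.7583 [-0.6   0.51 -0.15  1.49  0.08  1.15 -0.62]
amber 2.7667 [-0.39  0.48 -0.12  1.53  0.06  1.13 -0.38]
cap 3.925 [-0.51  0.18 -0.18  1.94  0.04  1.02 -0.57]
board 5.5833 [-0.07  0.35  0.06  1.72 -0.02  1.07  0.13]
sprig 7.0417 [ 0.3   0.49  0.17  1.52 -0.09  1.14  0.63]
hook 8.1917 [ 0.39  0.18  0.21  1.95 -0.04  1.02  0.75]
```

View pics/survey.png

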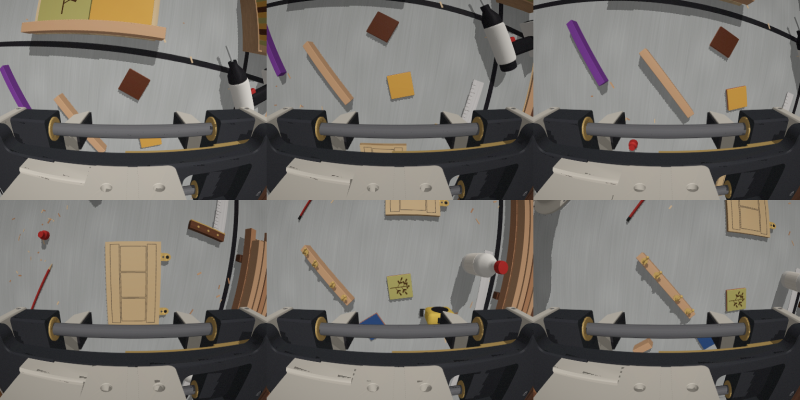

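View pics/sh.png

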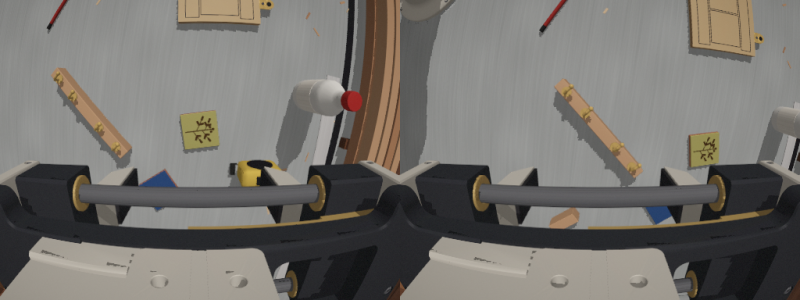

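```bash
cat > meas.py <<'E'
from lib import *
def rect(im, cal, seed, z, lo, hi, fish=True, k=5):
    """HSV-mask component at the seed pixel -> world rect (centre, long-side angle deg, sizes)"""
    hsv = cv2.cvtColor(im, cv2.COLOR_RGB2HSV)
    m = cv2.morphologyEx(cv2.inRange(hsv, lo, hi), cv2.MORPH_CLOSE, np.ones((k, k), np.uint8))
    n, lab, st, cen = cv2.connectedComponentsWithStats(m)
    d = np.hypot(*(cen-seed).T)+(st[:, 4] < 150)*1e4; d[0] = 1e9
    i = np.argmin(d)
    c = max(cv2.findContours((lab == i).astype(np.uint8), cv2.RETR_EXTERNAL, cv2.CHAIN_APPROX_NONE)[0], key=cv2.contourArea)[:, 0]
    w = cast(c, cal, z, fish)[:, :2]
    (cx, cy), (a, b), ang = cv2.minAreaRect((w*1000).astype(np.float32))
    if b > a: a, b, ang = b, a, ang+90
    return np.array([cx, cy])/1000, (ang+90) % 180-90, (a, b), c
E
python3 - <<'E'
from meas import *
S=dict(brown=("w_brown",(257,161),.01),amber=("w_amber",(257,163),.01),cap=("w_cap",(255,160),.03),sprig=("w_sprig",(255,167),.01),hook=("w_hook",(253,163),.03),board=("w_board",(255,157),.012))
out=[]
for n,(f,s,z) in S.items():
    im=cv2.imread(f"pics/{f}.png")[:,:,::-1].copy(); cal=np.load(f"pics/{f}.npy",allow_pickle=True).item()
    hsv=cv2.cvtColor(im,cv2.COLOR_RGB2HSV)
    lo,hi=dict(brown=((0,90,40),(15,255,255)),amber=((12,170,150),(25,255,255)),cap=((5,60,175),(22,200,255)),hook=((5,60,175),(26,230,255)),sprig=((20,90,20),(45,255,255)),board=((10,60,175),(28,255,255)))[n]
    c,a,sz,ct=rect(im,cal,s,z,lo,hi); print(n,c.round(4),round(a,1),np.round(sz,1), hsv[s[1]-4:s[1]+5,s[0]-4:s[0]+5].reshape(-1,3).mean(0).round())
    big=cv2.resize(im,None,fx=3,fy=3,interpolation=cv2.INTER_CUBIC)
    cv2.polylines(big,[ct*3+1],True,(0,0,255),1)
    x,y=np.clip(3*s[0]-200,0,1136),max(0,3*s[1]-150); 
    sc=big[y:y+300,x:x+260] if n not in("board","cap","hook") else cv2.resize(big,None,fx=.6,fy=.6)[max(0,int(1.8*s[1])-150):][:300,int(1.8*s[0])-130:][:,:260]
    if n not in("board","cap","hook"): sc=big[y:y+300,3*s[0]-130:3*s[0]+130]
    out.append(sc[:300,:260])
v=np.vstack([np.hstack(out[:3]),np.hstack(out[3:])]); cv2.imwrite("pics/crops.png",v[:,:,::-1])
E
```

```text
brown [0.5345 0.4186] 68.3 [59.2 59.2] [  8. 160.  86.]
amber [0.6015 0.2709] -9.9 [5.  4.2] [ 19. 166. 181.]
cap [0.4042 0.2911] -45.5 [197.5  18.4] [ 14.  98. 177.]
sprig [ 0.5991 -0.2982] -74.8 [59.4 58.5] [ 25. 117. 137.]
hook [ 0.3898 -0.2721] -41.3 [157.   22.2] [ 14.  99. 173.]
board [0.5976 0.0133] -81.2 [178.3 155.6] [ 18.  89. 175.]
```

View pics/crops.png

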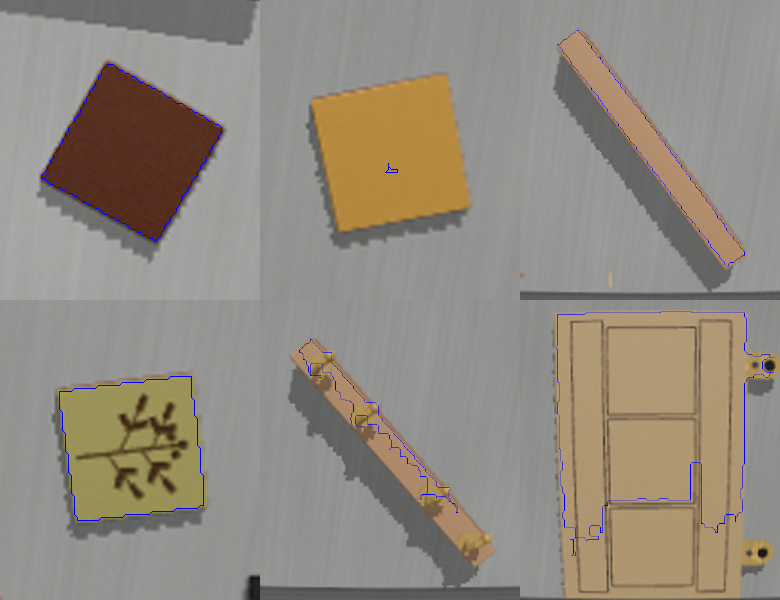

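```bash
cat > m2.py <<'E'
from meas import *
def load(f): return cv2.imread(f"pics/{f}.png")[:,:,::-1].copy(), np.load(f"pics/{f}.npy",allow_pickle=True).item()
def board(im, cal, seed):
    hsv=cv2.cvtColor(im,cv2.COLOR_RGB2HSV); m=cv2.inRange(hsv,(8,55,90),(30,255,255))
    m=cv2.morphologyEx(cv2.morphologyEx(m,cv2.MORPH_CLOSE,np.ones((5,5))),cv2.MORPH_OPEN,np.ones((31,31)))
    c=[k for k in cv2.findContours(m,cv2.RETR_EXTERNAL,cv2.CHAIN_APPROX_NONE)[0] if cv2.pointPolygonTest(k,seed,False)>0][0][:,0]
    w=cast(c,cal,.012,True)[:,:2]; (x,y),(a,b),g=cv2.minAreaRect((w*1000).astype(np.float32))
    if b>a: a,b,g=b,a,g+90
    return np.array([x,y])/1000,(g+90)%180-90,(a,b),c
if __name__=="__main__":
    im,cal=load("w_amber"); print("amber",*rect(im,cal,(257,163),.01,(14,140,120),(25,255,255))[:3])
    im,cal=load("w_hook"); h=rect(im,cal,(253,163),.03,(5,60,120),(30,255,255)); print("hook",*h[:3])
    A=cv2.resize(im[95:235,185:325],(560,560),interpolation=cv2.INTER_CUBIC)
    cv2.imwrite("pics/hookcrop.png",A[:,:,::-1])
    im,cal=load("w_board"); b=board(im,cal,(255,157)); print("board",*b[:3], b[3].min(0),b[3].max(0))
    im,cal=load("w_sprig"); print("cap-check")
E
python3 m2.py
```

```text
amber [0.60004767 0.27743033] -70.7795581817627 (59.379493713378906, 58.56531524658203)
hook [ 0.40459863 -0.28579471] -41.580814361572266 (199.0379638671875, 24.25616455078125)
board [ 0.58992755 -0.00615419] -81.58270645141602 (215.83848571777344, 137.30416870117188) [202  79] [308 239]
cap-check
```

View pics/hookcrop.png

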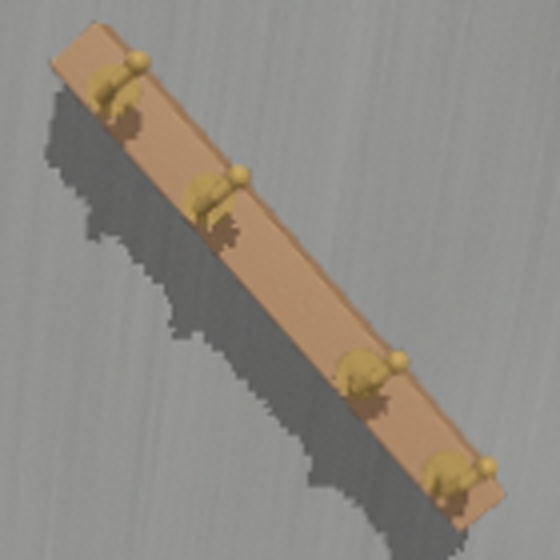

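The sprig tile's stem foot is at the image left and it grows to image right (world about 15°). The hook tips point to image upper right (world about +48°). Masks fit well, so I'll lay the sprig tile first and check it.

```bash
cat >> m2.py <<'E'
BC=np.array([.58993,-.00615]); BY=np.radians(8.4)   # board centre, board +y direction
def bpt(x,y,C=None,a=None):
    C=BC if C is None else C; a=BY if a is None else a
    ey=np.array([np.cos(a),np.sin(a)]); ex=np.array([ey[1],-ey[0]])
    return C+x*ex+y*ey
def pick(p,a,z,f=20):
    manip.move_pose([*p,z+.06],quat(a)); manip.servo_line([*p,z],quat(a),vel=.08)
    effector.close(f_grip=f); print("gap",round(manip.current_finger_gap(),4),"t",manip.current_clock())
    manip.servo_line([*p,z+.09],vel=.15)
def place(p,a,z,up=.1):
    manip.move_pose([*p,z+.06],quat(a)); manip.servo_line([*p,z+.004],quat(a),vel=.08); manip.sleep(.2)
    f0=manip.current_force()[2]; zz=z+.004
    while zz>z-.003:
        zz-=.0007; manip.servo_line([*p,zz],vel=.02); manip.sleep(.05)
        if abs(manip.current_force()[2]-f0)>2: break
    print("contact z off",round(zz-z,4),"dF",round(manip.current_force()[2]-f0,2))
    effector.open_jaws(); manip.sleep(.2); manip.servo_line([*p,z+up],vel=.15)
    print("t",manip.current_clock())
E
python3 - <<'E'
from m2 import *
pick((.5991,-.2982),np.radians(15.2),.003)
print(manip.current_finger_gap())
place(bpt(-.065,0),BY,.015)
manip.move_pose([*BC,.2],quat(BY)); manip.sleep(.3)
im,cal=shot("b1"); print(manip.current_clock())
for n,r in dict(sprig=rect(im,cal,(255,115),.022,(20,100,20),(45,255,255))).items(): print(n,r[0],r[1],r[2])
cv2.imwrite("pics/b1c.png",cv2.resize(im[60:260,150:350],(700,600),interpolation=cv2.INTER_CUBIC)[:,:,::-1])
E
```

```text
gap 0.0003 t 11.4917
0.0003358098103380345
contact z off -0.0037 dF 0.35
t 20.4333
21.2917
sprig [0.65652368 0.07402567] 9.303205490112305 (24.251001358032227, 18.73332405090332)
```

View pics/b1c.png

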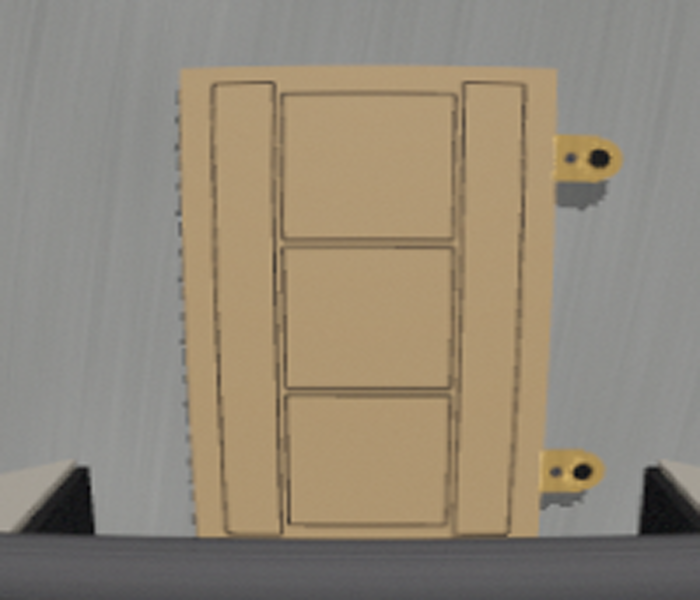

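The jaws shut empty: the board shows no tile on it. I'll look at the sprig tile again and make `pick` abort on an empty grip.

Run:
```python
from m2 import *
p=(.596,-.297); manip.move_pose([*p,.2],quat(BY)); manip.sleep(.3)
print(manip.current_tool_pos(),R.from_quat(manip.current_tcp_rot()).as_matrix().round(3).tolist(),manip.current_finger_gap())
im,cal=shot("s2"); r=rect(im,cal,(255,165),.01,(20,90,20),(45,255,255)); print(r[:3],r[3].mean(0))
t=viewer.get_image("scene"); 
cv2.imwrite("pics/s2c.png",np.hstack([cv2.resize(im,(400,300)),cv2.resize(t,(400,300))])[:,:,::-1])
```

```text
[ 0.5966142  -0.29556008  0.20011502] [[-0.148, 0.989, 0.0], [0.989, 0.148, 0.0], [0.0, 0.0, -1.0]] 0.09191492152617911
(array([ 0.59903442, -0.2981669 ]), -74.77225017547607, (59.41075897216797, 58.61157989501953)) [255.4244186  165.80813953]
```

View pics/s2c.png

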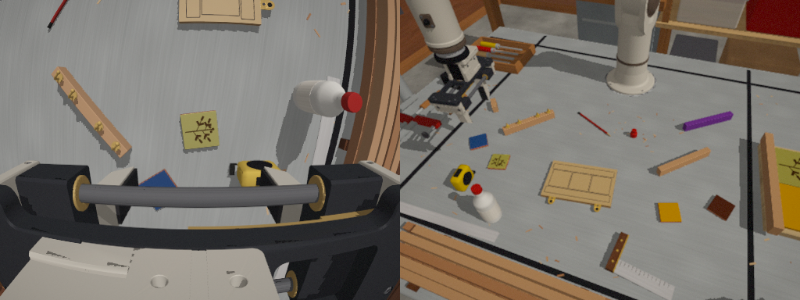

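Run:
```python
from m2 import *
p=(.5991,-.2982); a=np.radians(15.2)
manip.move_pose([*p,.06],quat(a)); print(manip.current_tool_pos()); manip.sleep(.3); print(manip.current_tool_pos(),manip.current_force())
manip.servo_line([*p,.003],quat(a),vel=.08); print(manip.current_tool_pos()); manip.sleep(.3); print(manip.current_tool_pos(),manip.current_force(),manip.current_clock())
im,cal=shot("d1"); t=viewer.get_image("scene")
cv2.imwrite("pics/d1c.png",np.vstack([cv2.resize(im,(400,300)),cv2.resize(t[90:240,0:200],(400,300))])[:,:,::-1])
```

```text
[ 0.59977825 -0.2988165   0.06081968]
[ 0.60052271 -0.29877573  0.06211812] [0.33802949 0.00651134 0.70938279]
[ 0.59938198 -0.29847569  0.00320361]
[ 0.59949495 -0.2982995   0.00357295] [-0.85919638 -0.28192935 -0.94797701] 24.8833
```

View pics/d1c.png

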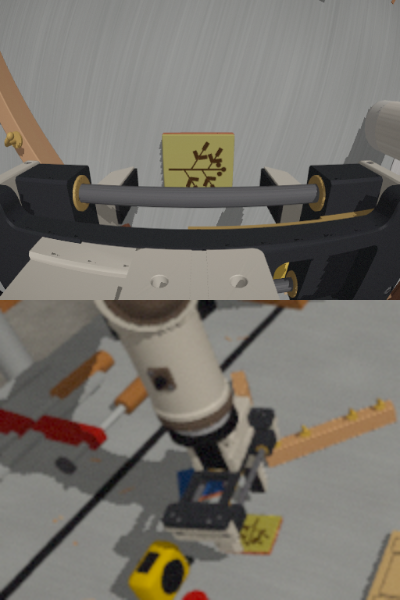

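Run:
```python
from m2 import *
effector.close(f_grip=5); print("gap",manip.current_finger_gap(),manip.current_gripper_force())
p=manip.current_tool_pos(); 
if manip.current_finger_gap()<.01:
    f0=manip.current_force()[2]
    z=.003
    while z>-.03:
        z-=.001; manip.servo_line([.5991,-.2982,z],vel=.03); manip.sleep(.05)
        f=manip.current_force()[2]-f0
        if abs(f)>3: break
    print(z,f,manip.current_tool_pos(),manip.current_q().round(3) if hasattr(manip.current_q(),'round') else manip.current_q())
    manip.servo_line([.5991,-.2982,z+.01],vel=.05)
```

```text
gap 9.04602999685539e-05 0.0
-0.023000000000000013 6.518710475193009 [ 0.5990692  -0.29818902 -0.02210241] [ 0.287  0.76   0.193  1.638 -0.193  0.762  0.833]
```

Run:
```python
from m2 import *
manip.servo_line([.5991,-.2982,.08],vel=.15)
p=[.46,-.13]; manip.move_pose([*p,.03],quat(np.radians(90+8))); manip.servo_line([*p,.006],vel=.08); manip.sleep(.2)
f0=manip.current_force()[2]; z=.006
while z>-.045:
    z-=.001; manip.servo_line([*p,z],vel=.03); manip.sleep(.04)
    f=manip.current_force()[2]-f0
    if abs(f)>3: break
print(z,f,manip.current_tool_pos(),manip.current_clock())
t=viewer.get_image("scene"); cv2.imwrite("pics/e1_raw.png",t[:,:,::-1])
cv2.imwrite("pics/e1.png",cv2.resize(t[90:290,40:306],(800,600),interpolation=cv2.INTER_CUBIC)[:,:,::-1])
manip.servo_line([*p,.05],vel=.15)
a=cv2.imread("pics/top0_raw.png"); b=viewer.get_image("top")[:,:,::-1]
d=np.abs(a.astype(int)-b).sum(2)[105:140,355:385]; print("tape diff",d.max(),(d>60).sum())
```

```text
-0.03300000000000002 11.310221428822937 [ 0.46005556 -0.13003195 -0.03222595] 48.3333
tape diff 25 0
```

View pics/e1.png

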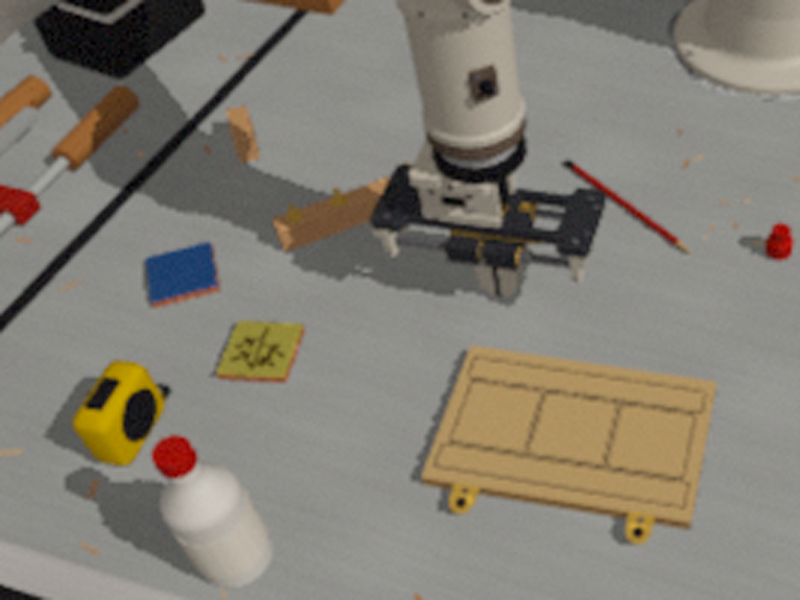

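Free-table contact at TCP z≈-0.032 (and tile-top contact at -0.022) shows the real fingertips sit about 32 mm above the reported TCP. Nothing else has moved, so I'll correct for this and continue.

```bash
cat >> m2.py <<'E'
DZ=-.032
def pick(p,a,tip,want,f=20):
    z=tip+DZ
    manip.move_pose([*p,z+.05],quat(a)); manip.servo_line([*p,z],quat(a),vel=.1)
    effector.close(f_grip=f); g=manip.current_finger_gap(); print("gap",round(g,4),"z",manip.current_tool_pos()[2].round(4),"t",manip.current_clock())
    if abs(g-want)>.006: raise SystemExit("bad grip")
    manip.servo_line([*p,z+.05],vel=.2)
def place(p,a,tip,up=.07):
    z=tip+.012+DZ
    manip.move_pose([*p,z+.04],quat(a)); manip.servo_line([*p,z+.0015],quat(a),vel=.08); manip.sleep(.15)
    f0=manip.current_force()[2]; zz=z+.0015
    while zz>z-.0015:
        zz-=.0006; manip.servo_line([*p,zz],vel=.02)
        if abs(manip.current_force()[2]-f0)>2: break
    print("contact z off",round(zz-z,4),"dF",round(manip.current_force()[2]-f0,2),manip.current_tool_pos()-[*p,zz])
    effector.open_jaws(); manip.servo_line([*p,z+up],vel=.2)
    print("t",manip.current_clock())
E
python3 - <<'E'
from m2 import *
effector.open_jaws()
pick((.5991,-.2982),np.radians(15.2),.004,.06)
place(bpt(-.065,0),BY,.004)
manip.move_pose([*BC,.2],quat(BY)); manip.sleep(.2)
im,cal=shot("b2"); print(manip.current_clock())
r=rect(im,cal,(255,115),.022,(20,100,20),(45,255,255)); print(r[0],r[1],r[2],"want",bpt(-.065,0))
b=board(im,cal,(255,190)); print("board",*b[:3])
cv2.imwrite("pics/b2c.png",cv2.resize(im[60:260,150:350],(700,600),interpolation=cv2.INTER_CUBIC)[:,:,::-1])
E
```

```text
gap 0.0597 z -0.0277 t 52.825
contact z off -0.0009 dF 6.33 [1.82609846e-04 5.03740803e-05 7.08412698e-04]
t 57.5833
58.5167
[0.58049963 0.05833105] 8.7878999710083 (59.838134765625, 59.590057373046875) want [0.5804346 0.0581527]
board [ 0.58923877 -0.00368423] -81.57100486755371 (210.4302520751953, 136.7379608154297)
```

View pics/b2c.png

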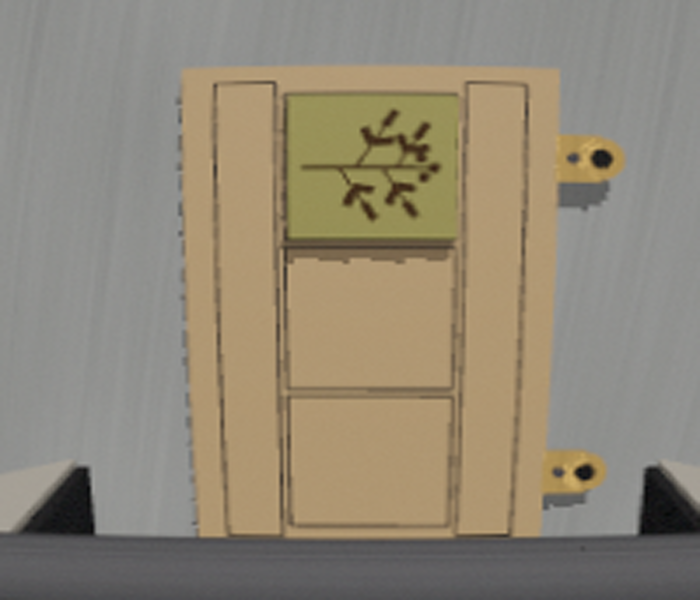

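Run:
```python
from m2 import *
im,cal=load("b1")
ey=np.array([np.cos(BY),np.sin(BY)]); ex=np.array([ey[1],-ey[0]])
g=cv2.cvtColor(im,cv2.COLOR_RGB2GRAY).astype(float)
# profiles sampled in board frame: dark pencil lines
import itertools
def proj(P):
    Rm=R.from_quat(cal["attitude"]).inv().apply(np.c_[P,np.full(len(P),.012)]-cal["eye"]); f=192/np.tan(np.radians(cal["vfov"])/2)
    r=np.hypot(Rm[:,0],Rm[:,1]); th=np.arctan2(r,Rm[:,2]); return np.c_[Rm[:,0],Rm[:,1]]/r[:,None]*th[:,None]*f+[cal["cx"],cal["cy"]]
def prof(axis,fix,ts):
    out=np.zeros(len(ts))
    for k in fix:
        P=np.array([bpt(k,t) if axis=="y" else bpt(t,k) for t in ts]); uv=proj(P).astype(np.float32)
        out+=cv2.remap(g.astype(np.float32),uv[:,:1],uv[:,1:],cv2.INTER_LINEAR)[:,0]
    return out/len(fix)
from scipy.signal import find_peaks
ts=np.arange(-.075,.0751,.0005)
for fx in ([-.08,-.07,-.05],[-.01,0,.01],[.05,.065,.08]):
    p=prof("y",fx,ts); k=find_peaks(-p,prominence=12)[0]; print("y lines at x",fx[1],(ts[k]*1000).round(1))
ts=np.arange(-.112,.1121,.0005)
for fy in ([-.02,-.015,-.01],[.01,.015,.02],[.043,.047],[-.047,-.043]):
    p=prof("x",fy,ts); k=find_peaks(-p,prominence=12)[0]; print("x lines at y",fy[1],(ts[k]*1000).round(1))
im,cal=load("w_amber"); print(cal["eye"])
```

```text
y lines at x -0.07 [-68.5 -56.5 -34.  -31.5  30.5  34.   56. ]
y lines at x 0 [-69.  -56.5 -34.5 -31.   31.   34.   55.5]
y lines at x 0.065 [-69.  -56.5 -34.5 -31.   31.   34.   55.5]
x lines at y -0.015 [-95.5 -34.  -30.5  31.   34.   96.5]
x lines at y 0.015 [-95.5 -34.5 -30.5  31.   34.   96.5 104.5]
x lines at y 0.047 [-101.   104.5]
x lines at y -0.043 [-101.]
[0.58724204 0.34319148 0.39046131]
```

```bash
python3 - <<'E'
from m2 import *
for n,s,lo in (("cap",(255,160),(5,60,120)),("hook",(253,163),(5,60,120))):
    im,cal=load("w_"+n); c,a,sz,ct=rect(im,cal,s,.03,lo,(30,255,255)); w=cast(ct,cal,.03,True)[:,:2]
    t=np.radians(a); u=np.array([np.cos(t),np.sin(t)]); v=np.array([-u[1],u[0]])   # v ~ +48deg
    d=(w-c)@u; e=(w-c)@v; m=(e<np.median(e))&(abs(d)<.09)
    vx,vy,x0,y0=cv2.fitLine((w[m]*1000).astype(np.float32),cv2.DIST_HUBER,0,.01,.01).ravel()
    ang=(np.degrees(np.arctan2(vy,vx))+90)%180-90
    t=np.radians(ang); u=np.array([np.cos(t),np.sin(t)]); v=np.array([-u[1],u[0]])
    L=(w-c)@u; mid=c+u*(L.max()+L.min())/2; l0=np.array([x0,y0])/1000
    ctr=mid+v*((l0-mid)@v+.010); print(n,"rect",c,a,sz,"-> edge fit",ctr.round(4),round(ang,2),"len",np.ptp(L).round(4))
E
python3 - <<'E'
from m2 import *
pick((.6000,.2774),np.radians(19.2),.004,.06)
place(bpt(0,0),BY,.004)
pick((.5345,.4186),np.radians(-21.7),.004,.06)
place(bpt(.065,0),BY,.004)
E
```

```text
cap rect [0.40479144 0.29078369] -45.48727035522461 (198.93447875976562, 21.420604705810547) -> edge fit [0.4047 0.2907] -45.52 len 0.1989
hook rect [ 0.40459863 -0.28579471] -41.580814361572266 (199.0379638671875, 24.25616455078125) -> edge fit [ 0.4038 -0.2867] -41.34 len 0.199
gap 0.0595 z -0.0277 t 61.05
contact z off -0.0009 dF 8.21 [1.70483105e-04 1.49528900e-05 7.10914605e-04]
t 65.5583
gap 0.0594 z -0.0277 t 68.4083
contact z off -0.0003 dF 2.04 [ 1.32725499e-04 -4.11873628e-05  1.66917588e-04]
t 73.3583
```

Run:
```python
from m2 import *
manip.move_pose([*bpt(.05,0),.2],quat(BY)); manip.sleep(.2)
im,cal=shot("b3"); print(manip.current_clock())
ey=np.array([np.cos(BY),np.sin(BY)]); ex=np.array([ey[1],-ey[0]])
g=lambda s,lo,hi:rect(im,cal,s,.022,lo,hi)
for n,s,lo,hi in (("sprig",(255,75),(20,100,20),(45,255,255)),("amber",(255,115),(14,140,120),(22,255,255)),("brown",(255,165),(0,90,30),(15,255,130))):
    r=g(s,lo,hi); d=r[0]-BC; print(n,"board frame mm",(d@ex*1000).round(1),(d@ey*1000).round(1),"ang",round((r[1]-8.4+45)%90-45,1),np.round(r[2],1))
cv2.imwrite("pics/b3c.png",cv2.resize(im[0:240,130:370],(600,600),interpolation=cv2.INTER_CUBIC)[:,:,::-1])
```

```text
74.25
sprig board frame mm -64.5 -0.1 ang -0.0 [59.6 59. ]
amber board frame mm -0.3 0.4 ang -0.1 [59.5 59.2]
brown board frame mm 63.0 0.2 ang 0.0 [64.8 60.1]
```

View pics/b3c.png

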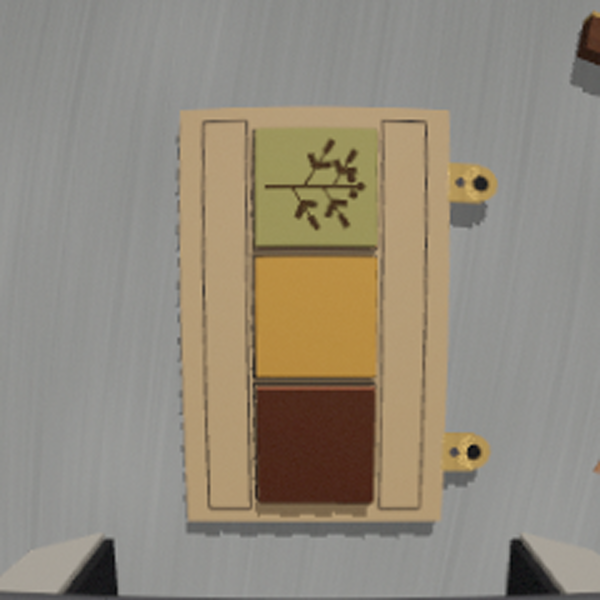

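The tiles lie within about 0.5 mm of their outlines, square, with the sprig growing towards the hangers. Now the rails.

Run:
```python
from m2 import *
pick((.4047,.2907),np.radians(44.48),.015,.02,25)
place(bpt(0,.045),BY,.015)
pick((.4038,-.2867),np.radians(48.66),.015,.02,25)
place(bpt(0,-.045),BY,.015,up=.11)
manip.move_pose([*bpt(.05,0),.2],quat(BY)); manip.sleep(.2)
im,cal=shot("b4"); print(manip.current_clock())
ey=np.array([np.cos(BY),np.sin(BY)]); ex=np.array([ey[1],-ey[0]])
for n,s,z,lo,hi in (("sprig",(255,75),.022,(20,100,20),(45,255,255)),("amber",(255,115),.022,(14,140,120),(22,255,255))):
    r=rect(im,cal,s,z,lo,hi); d=r[0]-BC; print(n,(d@ex*1000).round(1),(d@ey*1000).round(1),"ang",round((r[1]-8.4+45)%90-45,1),np.round(r[2],1))
cv2.imwrite("pics/b4c.png",cv2.resize(im[0:240,130:370],(600,600),interpolation=cv2.INTER_CUBIC)[:,:,::-1])
```

```text
gap 0.0198 z -0.017 t 77.5917
contact z off -0.0009 dF 6.1 [ 5.35059960e-05 -6.46156741e-07  5.36487993e-04]
t 82.8833
gap 0.0202 z -0.017 t 86.025
contact z off -0.0009 dF 6.48 [1.81239961e-04 3.69994253e-05 6.04175131e-04]
t 91.3083
92.1
sprig -63.0 -12.7 ang 2.4 [86.5 62.6]
amber -0.2 0.4 ang -0.1 [59.5 59.5]
```

View pics/b4c.png

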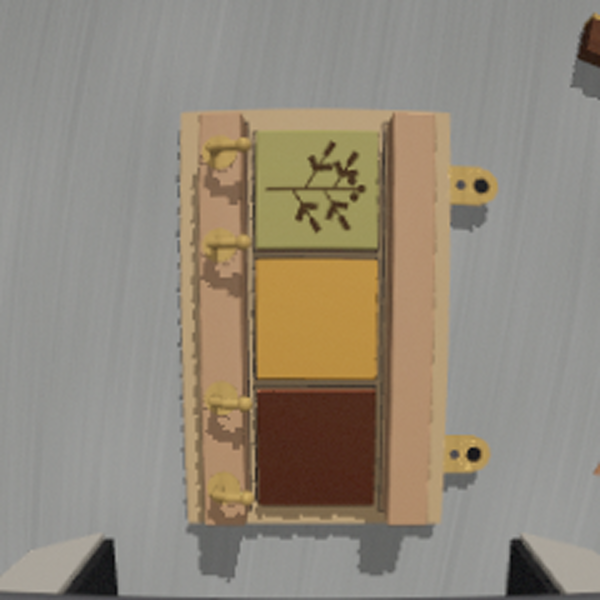

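Run:
```python
from m2 import *
im,cal=load("b4"); ey=np.array([np.cos(BY),np.sin(BY)]); ex=np.array([ey[1],-ey[0]])
for n,P in dict(cap=[(393,114),(437,114),(389,522),(434,522)],hook=[(199,115),(244,115),(202,522),(246,522)]).items():
    w=cast(np.array(P)/2.5+[130,0],cal,.042,True)[:,:2]-BC; print(n,(np.c_[w@ex,w@ey]*1000).round(1).tolist(),"mean",(w.mean(0)@ex*1000).round(1),(w.mean(0)@ey*1000).round(1))
hsv=cv2.cvtColor(im,cv2.COLOR_RGB2HSV)
for n,s,lim in (("cap",(296,127),None),("hook",(218,127),None)):
    h=hsv[s[1],s[0]].astype(int); print(n,h)
    r=rect(im,cal,s,.042,tuple(int(max(0,x)) for x in (h[0]-3,60,h[2]-22)),tuple(int(x) for x in (min(h[0]+2,15),150,255)),k=3)
    d=r[0]-BC; print(n,(d@ex*1000).round(1),(d@ey*1000).round(1),"ang",round((r[1]-8.4+45)%90-45,2),np.round(r[2],1))
```

```text
cap [[-98.1, 36.1], [-99.1, 56.8], [98.1, 36.9], [98.2, 59.4]] mean -0.2 47.3
hook [[-98.2, -53.7], [-97.4, -32.7], [98.4, -55.5], [98.2, -33.6]] mean 0.3 -43.9
cap [ 14  94 179]
cap -0.6 45.6 ang 0.06 [198.1  19. ]
hook [ 14  97 178]
hook 0.9 -44.1 ang -0.92 [68.4 19.1]
```

```bash
python3 -c "
from bench import manip
print(manip.hand_in(), manip.current_clock())"
```

```text
the job is handed in; nothing more can be done
the job is handed in; nothing more can be done
```

I handed the job in at about 92 s: all three tiles, then the plain rail and the hook rail, lie in their outlines (within about 1 mm by the wrist camera), after an empty first grasp because the real fingertips sit about 32 mm above the reported TCP.

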